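Open the earbud case's sash and shut the staples away

TASK

Two alike clear desk cases have each been left with the front sash part-way up. Slide the sash of the case that holds the white earbud case all the way up so that the earbuds can be taken out, and slide the sash of the case that holds the tan box of staples all the way down; either may be done first. Each sash has an orange grip bar on top and stays where it is left.

Things in the scene. Friction and masses are not known exactly. Their poses are not given: they have to be found in the camera images.
- earbud_grip (a point): (mm) Centre of the orange bar, 70 (y) x 14 (x) x 16 high, on the sash of the case with the white earbud case (46x60x22). Bar on 2 stems 52 apart, 21 clear over the dark top rail (12 thick); centre 162 over the desk when sash is down, 44 over the roof. Axes: z up, x level into the case (yaw up to 11 deg). Case: clear, fixed, 138 wide, 140 deep, 118 high, guides 134; bar 9 behind its front. Cases may be swapped, >190 apart.
- earbud_sash (a joint): Height (m) of the sliding sash (clear pane, dark frame) of the case with the white earbud case (46x60x22): 0 = fully down (shut), 0.08 = fully up at its stop (open). Starts part-way up. Sash 0.2 kg, stiff in its guides: stays where left; about 7 N lifts it, 3 N pushes it down, a little more when moved fast.
- staple_grip (a point): (mm) Centre of the orange bar, 70 (y) x 14 (x) x 16 high, on the sash of the case with the tan staple box (30x52x21). Bar on 2 stems 52 apart, 21 clear over the dark top rail (12 thick); centre 162 over the desk when sash is down, 44 over the roof. Axes: z up, x level into the case (yaw up to 11 deg). Case: clear, fixed, 138 wide, 140 deep, 118 high, guides 134; bar 9 behind its front. Cases may be swapped, >190 apart.
- staple_sash (a joint): Height (m) of the sliding sash (clear pane, dark frame) of the case with the tan staple box (30x52x21): 0 = fully down (shut), 0.08 = fully up at its stop (open). Starts part-way up. Sash 0.2 kg, stiff in its guides: stays where left; about 7 N lifts it, 3 N pushes it down, a little more when moved fast.

How it is judged:
By the outcome, as a careful person would: the job done as asked, in the order asked, and still so for the second after the job is handed in, with the robot touching nothing.
It also fails if it takes over 40 s, if anything falls off the work surface, if the arm or the gripper's body presses on something with over 40 N, if the wrist force passes 120 N, or if a joint passes its speed limit or range.

ROBOT

A 6-joint arm with a two-finger parallel gripper is mounted at the origin on a cart in front of the work surface, level with it; the furniture and walls round the work are solid. World frame = base frame: x ahead of the robot, y to its left, z up, the work surface at z = 0. Lengths are in m, angles in rad, forces in N, time in s.
With the tool pointing down it reaches from about 0.35 to 0.875 m from the base axis. Payload 15.5 kg.
Tool frame: the origin (TCP) lies on the centre line of the jaws, within the pads' length; the fingertips stand 17 mm ahead of it and the grasp point (between the pads) lies 2 mm behind it (env.tcp_to_tips is the z of the fingertips in the tool frame, in m); z points along the fingers, y is the line along which they close (so a half turn about z gives the same grasp; the last joint's range is limited). The gripper opens to 85 mm and grips with 20 to 120 N. Pads are 22 mm wide; open, the fingers measure 114 mm over their backs; the gripper's body (76 mm by 85 mm) begins 54 mm behind the grasp point. The pads swing forward as they close: fully open they stand 13 mm farther back than shut.
Start: joints at [1.129, 0.494, 1.345, -0, 1.302, -0.096], TCP at [0.212, 0.588, 0.248] pointing down, gripper open.
Joint ranges: [-2.91, 2.91], [-0.82, 2.16], [0.22, 2.67], [-1.22, 4.37], [0.12, 2.79], [-3.08, 3.08]. Speed limits (rad/s): [1.89, 1.89, 2.57, 3.01, 3.01, 3.01].

INTERFACE

Orientations are given as a unit quaternion [w, x, y, z].
In Python, from plant import monitor, snapshot, env gives the robot as it stands.
- The arm moves only by the shell command python3 -m inch 'ROWS'. ROWS is JSON, a list of rows, each an object of numbers: "tx", "ty", "tz": the shift along the tool's x, y, z scaled (see below); "turn": the turn about the tool's z scaled (see below); "claw": the closure, from 0 (fully open) to 1 (shut). In form: [{"tx": .., "ty": .., "tz": .., "turn": .., "claw": ..}, ...]. A call has 1 to 8 rows; each row is the pose to reach, as a shift and turn from the pose commanded when the call began, along the tool's axes at that moment; what a row does not reach only later rows make up. The controller multiplies each number of a shift by 0.8 m and each number of a turn by 45 degrees. A row lasts 1/10 s, in which the tool goes at most 50 mm and 8.59 degrees, less where a joint would pass 70% of its speed; a pose out of reach is approached as far as the arm can. A call with a number of a shift or a turn outside -1 to 1 is refused whole. A call with a gripper value outside its range is refused whole. The fingers move at their own pace and stop on an object; the grip force is fixed at half the most. Time passes only in rows, so rows that repeat a pose let the fingers close. It gives the time, the measured TCP pose, the force, the opening and the grip force at its end, in the units of the state.
- monitor.read_state(): the state, without advancing time (a new reading comes with each control period).
- snapshot(name): name is "side" or "top" or "wrist"; returns a dict with "frame" (420x560x3 uint8, red, green, blue), "fx", "fy", "cx", "cy" (pixels), "k1" (the pictures are not rectified: a ray, as slopes to the right and down, at radius r is drawn at 1 + k1 r^2 times it, then the intrinsics apply), "origin" and "orientation" of the camera in the world. Camera axes: x right, y up, looking along -z (the intrinsics and any distortion apply to the point x, -y, -z); pixel columns grow to the right and rows downward; lengths in m; the calibration is good to about 2 mm. A picture is of the moment at which its call begins. There is no depth.
- env.sign_off(): hands the job in; it is judged then, once.
The state is a dict: "clock": time; "joint_positions": joint angles; "qvel": joint speeds; "tau": joint torques, N m; "ee_pos": TCP position; "eef_rot": TCP orientation; "wrist_force": force on the tool from outside, world axes, zero at the start; "ft_torque": the same for the moment, N m; "width": finger opening in m; "grasp_force": force on a finger pad.
Only numpy, scipy, OpenCV 4.12 (cv2) and the standard library are available. Lean on these libraries where they do the work, as an engineer would, in place of code of your own. Each camera call takes 0.05 s, during which the arm holds its last target. There are 200 camera calls.

## Working session

There is one attempt and no reset: what is moved stays moved. The work goes in short steps, Python scripts to look and compute and a shell command to move; the robot and the scene stay as the last step left them, time stands still between calls to the robot, and variables do not carry over. Pictures are saved under pics/ and viewed, at most 10 in all, crops included, and the job is handed in when it is done.

```bash
mkdir -p pics; ls; python3 - <<'E'
from plant import monitor,snapshot,env
import cv2,pickle
s=monitor.read_state();print({k:s[k] for k in('clock','ee_pos','eef_rot','width')},env.tcp_to_tips)
d={}
for n in('side','top'):
    d[n]=snapshot(n);cv2.imwrite(f'pics/{n}0.png',d[n]['frame'][:,:,::-1])
    print(n,{k:v for k,v in d[n].items() if k!='frame'})
pickle.dump(d,open('s0.pkl','wb'))
E
```

```text
pics
{'clock': 0.0, 'ee_pos': array([0.21168141, 0.58772356, 0.24770525]), 'eef_rot': array([-1.70516727e-04,  1.72039791e-01,  9.85089824e-01, -5.65332990e-04]), 'width': 0.08562339042804207} 0.017
side {'fx': 436.5084466875128, 'fy': 436.5084466875128, 'cx': 279.8525276160117, 'cy': 206.16555768878501, 'k1': -0.14190626929745648, 'origin': array([ 0.39473647, -0.81391881,  0.59219368]), 'orientation': array([ 0.86148774,  0.50271273, -0.04493086, -0.05567772])}
top {'fx': 496.9653211380097, 'fy': 496.9653211380097, 'cx': 270.77412224855794, 'cy': 208.4997829076523, 'k1': -0.05980467833347041, 'origin': array([ 0.44244593, -0.0092166 ,  1.02380355]), 'orientation': array([-0.70240769, -0.031844  ,  0.03780906,  0.71005624])}
```

View pics/side0.png

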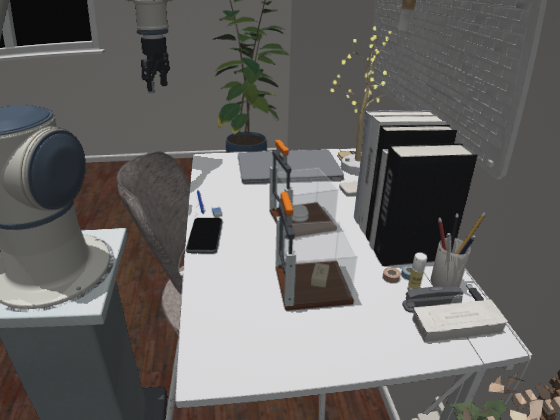

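View pics/top0.png

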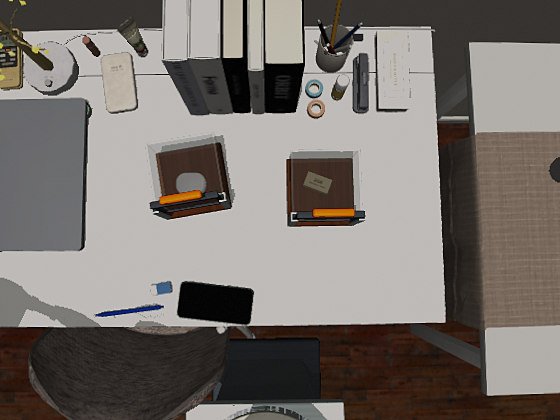

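The top view shows the white rounded earbud case in the left case (+y), with its bar near pixel (180,197). The tan box is in the right case, with its bar near (333,212). I'll fit the bar poses by matching silhouettes in both views.

```bash
cat > h.py <<'E'
import numpy as np,cv2
from scipy.spatial.transform import Rotation as R
from scipy.optimize import minimize
def proj(c,P):
    q=c['orientation'];r=R.from_quat([q[1],q[2],q[3],q[0]])
    p=r.inv().apply(np.atleast_2d(P)-c['origin']);s=np.c_[p[:,0],-p[:,1]]/-p[:,2:]
    s=s*(1+c['k1']*(s**2).sum(1))[:,None]
    return s*[c['fx'],c['fy']]+[c['cx'],c['cy']]
def masks(c):
    h=cv2.cvtColor(c['frame'],cv2.COLOR_RGB2HSV);m=cv2.inRange(h,(5,170,90),(20,255,255))
    n,l,st,ce=cv2.connectedComponentsWithStats(m);i=[k for k in range(1,n) if st[k,4]>60]
    return [(l==k,ce[k],st[k]) for k in i]
def box(v):
    x,y,z,a=v;g=np.array([[i,j,k] for i in(-7,7) for j in(-35,35) for k in(-8,8)])/1000
    return g@R.from_euler('z',a).as_matrix().T+[x,y,z]
def soft(c,v):
    S=4;h=cv2.convexHull((proj(c,box(v))).astype(np.float32))
    m=np.zeros(c['frame'].shape[:2],np.uint8)
    cv2.fillConvexPoly(m,np.round(h*256).astype(np.int32),255,cv2.LINE_AA,8)
    return cv2.GaussianBlur(m/255.,(0,0),1.5)
def fit(cs,ms,v0):
    T=[cv2.GaussianBlur(m.astype(float),(0,0),1.5) for m in ms]
    f=lambda v:sum(((soft(c,v)-t)**2).sum() for c,t in zip(cs,T))
    sim=np.vstack([v0]+[np.array(v0)+d for d in np.diag([.02,.02,.02,.1])])
    r=minimize(f,v0,method='Nelder-Mead',options=dict(initial_simplex=sim,xatol=1e-5,fatol=1e-4,maxiter=600))
    return r.x,r.fun
E
python3 - <<'E'
import pickle;from h import *
d=pickle.load(open('s0.pkl','rb'))
for n in d:print(n,[(m[1].round(1),m[2]) for m in masks(d[n])])
t=sorted(masks(d['top']),key=lambda m:m[1][0]);s=sorted(masks(d['side']),key=lambda m:m[1][1])
for i,nm in enumerate(['earbud','staple']):
    best=min((fit([d['top'],d['side']],[t[i][0],s[i][0]],[.46,[.17,-.12][i],z,a]) for z in(.19,.22) for a in(-.1,.1)),key=lambda r:r[1])
    v=best[0];print(nm,v.round(4),np.degrees(v[3]).round(1),best[1].round(1),'sash',(v[2]-.162).round(4),t[i][0].sum(),s[i][0].sum())
E
```

```text
side [(array([281.6, 146.9]), array([276, 140,  12,  15,  99], dtype=int32)), (array([286.6, 203.3]), array([281, 192,  12,  23, 169], dtype=int32))]
top [(array([179.9, 196.8]), array([159, 190,  43,  15, 322], dtype=int32)), (array([334. , 212.4]), array([313, 208,  42,   9, 316], dtype=int32))]
earbud [  0.9079   7.1646 -11.7487   0.0851] 4.9 293.5 sash -11.9107 322 99
staple [ 112.1543  300.7146 -459.4293  -39.2197] -2247.1 349.8 sash -459.5913 316 169
```

```bash
sed -i 's/(5,170,90),(20,255,255)/(4,150,50),(22,255,255)/' h.py; cat >> h.py <<'E'
def tri(cs,ps):
    from scipy.optimize import least_squares
    r=least_squares(lambda X:np.concatenate([(proj(c,X)-p).ravel() for c,p in zip(cs,ps)]),[.45,0,.2]);return r.x,r.cost
E
python3 - <<'E'
import pickle;from h import *
d=pickle.load(open('s0.pkl','rb'));cs=[d['top'],d['side']]
T=masks(cs[0]);S=masks(cs[1]);print([(m[1].round(),m[2][4]) for m in T+S])
T=[m for m in T if 185<m[1][1]<220 and 150<m[1][0]<370];S=[m for m in S if 270<m[1][0]<300 and 130<m[1][1]<220]
t=sorted(T,key=lambda m:m[1][0]);s=sorted(S,key=lambda m:m[1][1])
for i,nm in enumerate(['earbud','staple']):
    X,c=tri(cs,[t[i][1],s[i][1]]);print(X.round(3),round(c,2))
    best=min((fit(cs,[t[i][0],s[i][0]],[*X,a]) for a in(-.15,0,.15)),key=lambda r:r[1])
    v=best[0];print(nm,v.round(4),np.degrees(v[3]).round(1),best[1].round(1),'sash',(v[2]-.162).round(4),t[i][0].sum(),s[i][0].sum())
E
```

```text
[(array([335.,  23.]), np.int32(163)), (array([447., 141.]), np.int32(76)), (array([288., 186.]), np.int32(112)), (array([180., 197.]), np.int32(371)), (array([197., 210.]), np.int32(263)), (array([334., 212.]), np.int32(343)), (array([323., 223.]), np.int32(177)), (array([383., 336.]), np.int32(61)), (array([371., 353.]), np.int32(1075)), (array([462., 336.]), np.int32(142)), (array([ 13., 360.]), np.int32(392)), (array([435., 372.]), np.int32(140)), (array([471., 371.]), np.int32(61)), (array([398., 373.]), np.int32(103)), (array([403., 402.]), np.int32(2553)), (array([462., 391.]), np.int32(95)), (array([326., 395.]), np.int32(61)), (array([ 28., 408.]), np.int32(1046)), (array([521., 408.]), np.int32(1379)), (array([281., 147.]), np.int32(103)), (array([287., 203.]), np.int32(178))]
[0.543 0.133 0.213] 0.1
earbud [0.5428 0.1333 0.2114 0.1311] 7.5 62.9 sash 0.0494 371 103
[0.543 0.125 0.064] 23.62
staple [0.5368 0.1113 0.0892 0.2272] 13.0 261.9 sash -0.0728 263 178
```

```bash
python3 - <<'E'
import pickle;from h import *
d=pickle.load(open('s0.pkl','rb'));cs=[d['top'],d['side']]
t=[m for m in masks(cs[0]) if 300<m[1][0]<370 and 205<m[1][1]<216][0];s=[m for m in masks(cs[1]) if abs(m[1][1]-203)<3][0]
X,c=tri(cs,[t[1],s[1]]);print(X.round(3),round(c,2))
best=min((fit(cs,[t[0],s[0]],[*X,a]) for a in(-.15,0,.15)),key=lambda r:r[1])
v=best[0];print(v.round(4),np.degrees(v[3]).round(1),best[1].round(1),'sash',(v[2]-.162).round(4))
E
```

```text
[ 0.515 -0.121  0.203] 0.19
[ 0.5154 -0.1193  0.2021 -0.0293] -1.7 69.3 sash 0.0401
```

```bash
python3 -m inch '[{"tx":-0.1,"ty":-0.07,"tz":-0.06,"turn":0.2,"claw":0},{"tx":-0.4,"ty":-0.27,"tz":-0.06,"turn":1,"claw":0},{"tx":-0.4,"ty":-0.27,"tz":-0.06,"turn":1,"claw":0},{"tx":-0.4,"ty":-0.27,"tz":-0.06,"turn":1,"claw":0},{"tx":-0.4,"ty":-0.27,"tz":-0.06,"turn":1,"claw":0},{"tx":-0.4,"ty":-0.27,"tz":-0.06,"turn":1,"claw":0},{"tx":-0.4,"ty":-0.27,"tz":-0.06,"turn":1,"claw":0},{"tx":-0.4,"ty":-0.27,"tz":-0.06,"turn":1,"claw":0}]'
cat >> h.py <<'E'
def go(p,yaw):
    from plant import monitor
    s=monitor.read_state();q=s['eef_rot'];r=R.from_quat([q[1],q[2],q[3],q[0]]);M=r.as_matrix()
    d=M.T@(np.array(p)-s['ee_pos']);cur=np.arctan2(M[1,1],M[0,1]);t=np.degrees(cur-yaw);t=(t+90)%180-90
    print('t',s['clock'],'pos',s['ee_pos'].round(4),'F',s['wrist_force'].round(1),'rows: ',(d/.8).round(4),'turn',round(t/45,4),'mm',(d*1e3).round(1),'deg',round(t,1),'zaxis',M[:,2].round(3))
E
python3 -c "
from h import *
go([.5428,.1333,.27],.131)"
```

```text
clock: 0.9
ee_pos: [0.4407, 0.2741, 0.2963]
eef_rot: [0.0, 0.536, 0.844, -0.0]
wrist_force: [0.3, 0.2, 0.5]
width: 0.0853
grasp_force: 0.0
t 0.9 pos [0.4407 0.2741 0.2963] F [0.3 0.2 0.5] rows:  [-0.2136  0.0408  0.033 ] turn 0.392 mm [-170.9   32.6   26.4] deg 17.6 zaxis [-0. -0. -1.]
```

```bash
python3 -m inch '[{"tx":-0.214,"ty":0.041,"tz":0,"turn":0.392,"claw":0},{"tx":-0.214,"ty":0.041,"tz":0,"turn":0.392,"claw":0},{"tx":-0.214,"ty":0.041,"tz":0,"turn":0.392,"claw":0},{"tx":-0.214,"ty":0.041,"tz":0,"turn":0.392,"claw":0},{"tx":-0.214,"ty":0.041,"tz":0,"turn":0.392,"claw":0},{"tx":-0.214,"ty":0.041,"tz":0,"turn":0.392,"claw":0}]'
python3 - <<'E'
from h import *
from plant import snapshot
import pickle
c=snapshot('wrist');pickle.dump(c,open('w1.pkl','wb'));cv2.imwrite('pics/w1.png',c['frame'][:,:,::-1])
print([(m[1].round(),m[2]) for m in masks(c)],proj(c,[.5428,.1333,.2114]))
go([.5428,.1333,.209],.131)
E
```

```text
clock: 1.5
ee_pos: [0.5421, 0.1351, 0.2959]
eef_rot: [-0.0, 0.659, 0.752, -0.0]
wrist_force: [-0.7, -0.3, -0.6]
width: 0.0852
grasp_force: 0.0
[(array([336., 106.]), array([282, 102, 108,  10, 515], dtype=int32)), (array([276., 225.]), array([ 264,  173,   24,  108, 2242], dtype=int32)), (array([ 72., 227.]), array([ 63, 216,  16,  21, 184], dtype=int32)), (array([ 47., 293.]), array([   0,  228,   88,  126, 4509], dtype=int32)), (array([289., 303.]), array([242, 296,  91,  16, 390], dtype=int32)), (array([  7., 339.]), array([  0, 315,  19,  49, 363], dtype=int32))] [[277.02341024 227.14933929]]
t 1.55 pos [0.5417 0.1357 0.296 ] F [-0.6  0.4  0. ] rows:  [-0.0032  0.001   0.1088] turn 0.0009 mm [-2.6  0.8 87. ] deg 0.0 zaxis [-0.001  0.    -1.   ]
```

View pics/w1.png

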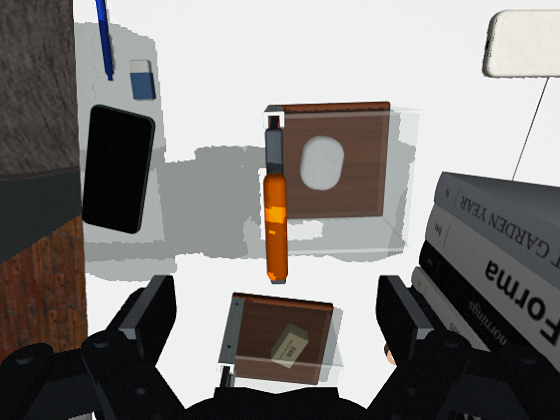

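The wrist view confirms the white rounded case sits under this bar. The bar's centre is at pixel (276,225), within 2 px of the prediction, and it's aligned between the fingers. I'll descend and close.

```bash
python3 -m inch '[{"tx":-0.003,"ty":0.001,"tz":0.05,"turn":0,"claw":0},{"tx":-0.003,"ty":0.001,"tz":0.105,"turn":0,"claw":0},{"tx":-0.003,"ty":0.001,"tz":0.106,"turn":0,"claw":0},{"tx":-0.003,"ty":0.001,"tz":0.106,"turn":0,"claw":0.5},{"tx":-0.003,"ty":0.001,"tz":0.106,"turn":0,"claw":1},{"tx":-0.003,"ty":0.001,"tz":0.106,"turn":0,"claw":1},{"tx":-0.003,"ty":0.001,"tz":0.106,"turn":0,"claw":1},{"tx":-0.003,"ty":0.001,"tz":0.106,"turn":0,"claw":1}]'
```

```text
clock: 2.35
ee_pos: [0.5425, 0.133, 0.212]
eef_rot: [-0.0, 0.659, 0.752, -0.0]
wrist_force: [-17.7, -2.2, 0.9]
width: 0.0131
grasp_force: 60.9
```

```bash
python3 -m inch '[{"tz":-0.006,"claw":1,"tx":0,"ty":0,"turn":0},{"tz":-0.012,"claw":1,"tx":0,"ty":0,"turn":0},{"tz":-0.018,"claw":1,"tx":0,"ty":0,"turn":0},{"tz":-0.024,"claw":1,"tx":0,"ty":0,"turn":0},{"tz":-0.030,"claw":1,"tx":0,"ty":0,"turn":0},{"tz":-0.034,"claw":1,"tx":0,"ty":0,"turn":0},{"tz":-0.034,"claw":1,"tx":0,"ty":0,"turn":0}]'
```

```text
clock: 3.05
ee_pos: [0.5425, 0.133, 0.2391]
eef_rot: [-0.001, 0.659, 0.752, -0.001]
wrist_force: [-9.8, -0.4, 2.1]
width: 0.013
grasp_force: 60.2
```

```bash
python3 -m inch '[{"tz":-0.0025,"claw":1,"tx":0,"ty":0,"turn":0},{"tz":-0.005,"claw":1,"tx":0,"ty":0,"turn":0},{"tz":-0.005,"claw":1,"tx":0,"ty":0,"turn":0}]'; python3 -m inch '[{"tz":-0.0025,"claw":1,"tx":0,"ty":0,"turn":0},{"tz":-0.005,"claw":1,"tx":0,"ty":0,"turn":0}]'
```

```text
clock: 3.35
ee_pos: [0.5424, 0.133, 0.2425]
eef_rot: [-0.001, 0.659, 0.752, -0.001]
wrist_force: [-7.9, -0.7, -5.7]
width: 0.0131
grasp_force: 62.2
clock: 3.55
ee_pos: [0.542, 0.1329, 0.2433]
eef_rot: [-0.002, 0.659, 0.752, -0.002]
wrist_force: [15.9, 2.1, -52.0]
width: 0.0131
grasp_force: 63.0
```

The sash has reached its stop: force is 52 N and it has risen 31 mm, which matches the estimate. I'll relax, open and rise.

```bash
python3 -m inch '[{"tz":0.005,"claw":1,"tx":0,"ty":0,"turn":0},{"tz":0.005,"claw":0.5,"tx":0,"ty":0,"turn":0},{"tz":0.005,"claw":0,"tx":0,"ty":0,"turn":0},{"tz":0.005,"claw":0,"tx":0,"ty":0,"turn":0},{"tz":0.005,"claw":0,"tx":0,"ty":0,"turn":0},{"tz":-0.04,"claw":0,"tx":0,"ty":0,"turn":0},{"tz":-0.09,"claw":0,"tx":0,"ty":0,"turn":0},{"tz":-0.09,"claw":0,"tx":0,"ty":0,"turn":0}]'
python3 -c "
from h import *
go([.5154,-.1193,.30],-.0293)"
```

```text
clock: 4.35
ee_pos: [0.5455, 0.1334, 0.324]
eef_rot: [0.003, 0.659, 0.752, 0.003]
wrist_force: [0.4, -0.3, -0.4]
width: 0.0856
grasp_force: 0.0
t 4.35 pos [0.5455 0.1334 0.324 ] F [ 0.4 -0.3 -0.4] rows:  [-0.3082 -0.0791  0.0293] turn 0.205 mm [-246.6  -63.3   23.4] deg 9.2 zaxis [ 0.009  0.001 -1.   ]
```

```bash
python3 -m inch '[{"tx":-0.308,"ty":-0.079,"tz":0,"turn":0.205,"claw":0},{"tx":-0.308,"ty":-0.079,"tz":0,"turn":0.205,"claw":0},{"tx":-0.308,"ty":-0.079,"tz":0,"turn":0.205,"claw":0},{"tx":-0.308,"ty":-0.079,"tz":0,"turn":0.205,"claw":0},{"tx":-0.308,"ty":-0.079,"tz":0,"turn":0.205,"claw":0},{"tx":-0.308,"ty":-0.079,"tz":0,"turn":0.205,"claw":0},{"tx":-0.308,"ty":-0.079,"tz":0,"turn":0.205,"claw":0}]'
python3 - <<'E'
from h import *
from plant import snapshot
c=snapshot('wrist');cv2.imwrite('pics/w2.png',c['frame'][:,:,::-1])
print([(m[1].round(),m[2]) for m in masks(c)],proj(c,[.5154,-.1193,.2021]))
c=snapshot('side');cv2.imwrite('pics/s2.png',cv2.resize(c['frame'][100:320,170:400,::-1],None,fx=2.5,fy=2.5))
go([.5154,-.1193,.2025],-.0293)
E
```

```text
clock: 5.05
ee_pos: [0.5129, -0.1208, 0.3187]
eef_rot: [0.0, 0.718, 0.696, 0.0]
wrist_force: [-0.2, 0.8, 0.1]
width: 0.0858
grasp_force: 0.0
[(array([45.,  3.]), array([32,  0, 21,  9, 94], dtype=int32)), (array([74., 10.]), array([ 62,   3,  25,  14, 217], dtype=int32)), (array([350., 101.]), array([313,  98,  73,   7, 335], dtype=int32)), (array([ 68., 239.]), array([    0,   145,   134,   209, 11187], dtype=int32)), (array([279., 204.]), array([ 268,  157,   22,   96, 1772], dtype=int32)), (array([ 13., 323.]), array([   0,  269,   40,   95, 1011], dtype=int32)), (array([ 64., 345.]), array([ 59, 340,  10,  12,  66], dtype=int32))] [[279.345326   206.43138174]]
t 5.15 pos [ 0.5132 -0.1188  0.3187] F [ 0.5 -0.  -0.3] rows:  [-0.0006  0.0028  0.1452] turn 0.0001 mm [ -0.5   2.2 116.2] deg 0.0 zaxis [ 0.  0. -1.]
```

View pics/w2.png

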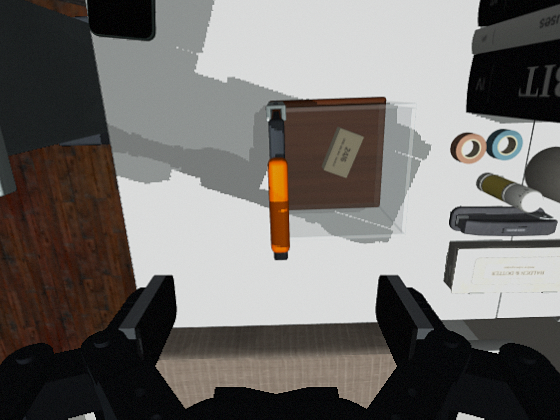

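View pics/s2.png

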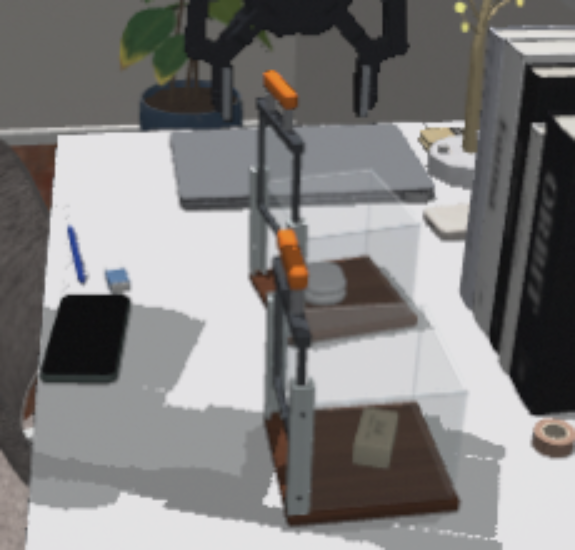

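The earbud sash stays up, with its bar near (281,90) in the side crop. In the wrist view the staple bar is centred at (279,204), as predicted. I'll descend, grip and push down.

```bash
python3 -m inch '[{"tx":0,"ty":0.0028,"tz":0.06,"turn":0,"claw":0},{"tx":0,"ty":0.0028,"tz":0.115,"turn":0,"claw":0},{"tx":0,"ty":0.0028,"tz":0.145,"turn":0,"claw":0},{"tx":0,"ty":0.0028,"tz":0.145,"turn":0,"claw":0.5},{"tx":0,"ty":0.0028,"tz":0.145,"turn":0,"claw":1},{"tx":0,"ty":0.0028,"tz":0.145,"turn":0,"claw":1},{"tx":0,"ty":0.0028,"tz":0.145,"turn":0,"claw":1},{"tx":0,"ty":0.0028,"tz":0.145,"turn":0,"claw":1}]' && python3 -m inch '[{"tz":0.006,"claw":1,"tx":0,"ty":0,"turn":0},{"tz":0.012,"claw":1,"tx":0,"ty":0,"turn":0},{"tz":0.018,"claw":1,"tx":0,"ty":0,"turn":0},{"tz":0.024,"claw":1,"tx":0,"ty":0,"turn":0},{"tz":0.030,"claw":1,"tx":0,"ty":0,"turn":0},{"tz":0.036,"claw":1,"tx":0,"ty":0,"turn":0},{"tz":0.042,"claw":1,"tx":0,"ty":0,"turn":0},{"tz":0.044,"claw":1,"tx":0,"ty":0,"turn":0}]'
```

```text
clock: 5.95
ee_pos: [0.5153, -0.1196, 0.2036]
eef_rot: [0.0, 0.717, 0.697, 0.0]
wrist_force: [-12.9, -1.4, 0.5]
width: 0.0125
grasp_force: 60.4
clock: 6.75
ee_pos: [0.5152, -0.1196, 0.1669]
eef_rot: [-0.0, 0.717, 0.697, -0.0]
wrist_force: [-3.5, -0.2, 3.8]
width: 0.0127
grasp_force: 59.0
```

```bash
python3 -m inch '[{"tz":0.002,"claw":1,"tx":0,"ty":0,"turn":0},{"tz":0.004,"claw":1,"tx":0,"ty":0,"turn":0},{"tz":0.004,"claw":1,"tx":0,"ty":0,"turn":0}]'; python3 -m inch '[{"tz":0.0025,"claw":1,"tx":0,"ty":0,"turn":0},{"tz":0.0025,"claw":1,"tx":0,"ty":0,"turn":0}]'
```

```text
clock: 7.05
ee_pos: [0.5152, -0.1196, 0.1642]
eef_rot: [-0.0, 0.717, 0.697, -0.0]
wrist_force: [-3.1, -1.1, -0.7]
width: 0.0131
grasp_force: 58.6
clock: 7.25
ee_pos: [0.5153, -0.1196, 0.1639]
eef_rot: [0.001, 0.717, 0.697, 0.0]
wrist_force: [-12.8, 1.7, 36.7]
width: 0.0131
grasp_force: 63.2
```

The sash is at its bottom stop: force is 37 N after 40 mm of travel, against an estimate of 40.1. I'll relax, release and rise.

```bash
python3 -m inch '[{"tz":-0.002,"claw":1,"tx":0,"ty":0,"turn":0},{"tz":-0.002,"claw":0.5,"tx":0,"ty":0,"turn":0},{"tz":-0.002,"claw":0,"tx":0,"ty":0,"turn":0},{"tz":-0.002,"claw":0,"tx":0,"ty":0,"turn":0},{"tz":-0.002,"claw":0,"tx":0,"ty":0,"turn":0},{"tz":-0.06,"claw":0,"tx":0,"ty":0,"turn":0},{"tz":-0.12,"claw":0,"tx":0,"ty":0,"turn":0},{"tz":-0.18,"claw":0,"tx":0,"ty":0,"turn":0}]'; python3 -m inch '[{"tx":0,"ty":0,"tz":-0.03,"turn":0,"claw":0},{"tx":0,"ty":0,"tz":-0.03,"turn":0,"claw":0},{"tx":0,"ty":0,"tz":-0.03,"turn":0,"claw":0}]'
python3 - <<'E'
from h import *
from plant import snapshot
c=snapshot('side');cv2.imwrite('pics/s3.png',cv2.resize(c['frame'][100:320,170:400,::-1],None,fx=2.5,fy=2.5))
ms=[m[1].round(1) for m in masks(c) if 270<m[1][0]<300 and m[1][1]<260]
print(ms,'pred up/down',proj(c,[[.5428,.1333,.242],[.5154,-.1193,.162]]).round(1))
E
```

```text
clock: 8.05
ee_pos: [0.515, -0.1194, 0.3079]
eef_rot: [-0.0, 0.717, 0.697, -0.0]
wrist_force: [0.7, -0.8, -0.6]
width: 0.0853
grasp_force: 0.0
clock: 8.35
ee_pos: [0.5153, -0.1195, 0.3302]
eef_rot: [0.0, 0.717, 0.697, 0.0]
wrist_force: [-0.6, 0.0, -1.3]
width: 0.0855
grasp_force: 0.0
[array([281.8, 135.4]), array([285.6, 221.2])] pred up/down [[282.2 134.9]
 [286.3 221.7]]
```

View pics/s3.png

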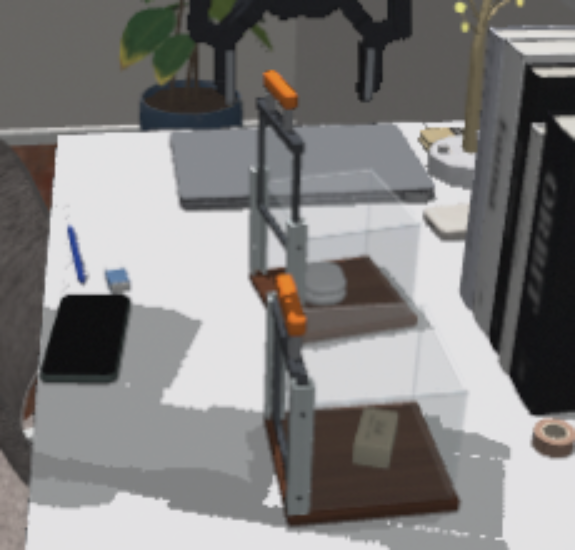

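The earbud bar is at (281.8,135.4) and the staple bar at (285.6,221.2). Both are within 1 px of the fully up and fully down predictions, and the gripper is clear.

```bash
python3 -c "
from plant import env
print(env.sign_off())"
```

```text
the job is handed in; nothing more can be done
None
```

The earbud case's sash is fully up and the staple case's sash is fully down; the arm is clear of both, and the job was handed in at about 8.4 s on the robot's clock (limit 40 s).

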